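Set the bench air regulator and lock it

TASK

On the air regulator, turn the bar knob clockwise until its pointed end faces the little set tab that sticks out from the dial rim. Then turn the eight-sided lock ring under the knob clockwise until you feel it bite, and from there about 15 to 20 degrees more to nip it tight: beyond 25 degrees it may strip. Let go, and leave the set tab and the other things on the bench as they are.

Things in the scene. Friction and masses are not known exactly. Their poses are not given: they have to be found in the camera images.
- regulator: Air regulator fixed to the bench: foot 120 x 100 mm, square 64 mm aluminium body with a gauge on the side away from the robot, black dial plate 96 mm across (top 64 mm above the bench); above it on one upright axis a 30 mm neck, washer, lock ring and bar knob (top 130 mm). Origin on that axis at bench level. The filter near it (clear bowl, round cap, no dial), on either side, is a bystander.
- knob_grip (a point): Middle of the knob's black bar, on the upright axis, 118 mm up. Bar 13 mm thick, 38.5 mm long, heights 106 to 130 mm. One end is square (20 mm from the axis), the other a pointed wedge (18.5 mm) with a pale line on top. -x points out through the pointed end, z up. Pinch it across its thickness, finger tips above 100 mm (ring top). Turns with 0.08 N m, stays where left.
- tab (a point): Top of the set tab, a small aluminium fin (18 mm radial, 6 mm wide, 6 mm high, top 70 mm above the bench) that sticks out 8 mm past the dial rim; the point is 47 mm from the upright axis. It marks the wanted setting, 0.5 to 1.5 rad clockwise (seen from above) of the knob's pointed end at the start. Not to be moved.
- lock_ring (a point): Centre of the steel eight-sided lock ring under the knob, on the upright axis, 92 mm above the bench: 56 mm across flats, 60.5 mm across corners, 16 mm high (84 to 100 mm). A flat faces along the point's x axis and every 45 degrees from it. Taken from above, a finger on either side of the knob; the dial plate is 20 mm under it, the tab's top 14 mm under it.
- washer (a point): Underside centre of the brass washer (44 mm wide, 3 mm thick) beneath the lock ring, 81 mm above the bench. The tightening ring presses it down 2 mm per rad past the bite, so 0.3 to 1.0 mm when properly tight: less than its position reading can reliably show.
- optical_drive: Loose optical drive, 134 x 126 x 12.5 mm, lying flat; leave alone. Origin under its centre.
- disk_drive: Loose disk drive, 100 x 70 x 9.5 mm, lying flat; leave alone.
- driver: Loose screwdriver lying flat; leave alone.
- dust_brush: Loose brush lying flat; leave alone.
- screw_cup: Small grey plastic cup, 64 mm wide, 45 mm high; leave alone.
- battery: Flat black laptop battery, 200 x 50 x 18 mm; leave alone.
- ring: The same lock ring, how it turns: clockwise from above it first runs freely (0.04 N m) for 0.3 to 1.15 rad, not known beforehand; then it bites: turning it on takes 0.5 N m plus 0.8 per rad past the bite (a wrist holding it still there feels less, from 0.15 N m at the bite, rising as it is turned). It stays where left. Properly tight is 0.15 to 0.5 rad past the bite, 0.3 is ideal.

How it is judged:
On the way, in this order (a step that is already met when the one before it is completed fails the run):
1. the knob's pointed end faces the set tab (the tab within 6.5 mm of the knob's line), the lock ring still loose (y of tab in the frame of knob_grip between -0.0065 and 0.0065 m and x of tab in the frame of knob_grip below 0 m), for 0.3 s.
2. the lock ring is tight (washer pressed down at least 0.3 mm) (distance of washer from where it was at the start of the episode above 0.0003 m), for 0.2 s.
At the end, for the whole second after the job is handed in: The knob's pointed end still faces the set tab (tab within 6.5 mm, about 8 degrees, of the knob's line) and the lock ring is tight but not over-tightened (washer pressed down 0.3 to 1.0 mm) (all of step 1 and distance of washer from where it was at the start of the episode between 0.0003 and 0.001 m); the robot touches nothing.
It fails at once if the lock ring is over-tightened (washer pressed down more than 1.0 mm) (distance of washer from where it was at the start of the episode above 0.001 m).
It fails at once if the set tab is shifted by more than 3 mm (distance of tab from where it was at the start of the episode above 0.003 m).
It fails at once if a loose thing on the bench is pushed by more than 30 mm (distance of any of optical_drive, disk_drive, driver, dust_brush, screw_cup, battery from where it was at the start of the episode above 0.03 m).
It also fails if it takes over 56 s, if anything falls off the work surface, if the arm or the gripper's body presses on something with over 40 N, if the wrist force passes 120 N, or if a joint passes its speed limit or range.

ROBOT

A 6-joint arm with a two-finger parallel gripper is mounted at the origin on the work surface. World frame = base frame: x ahead of the robot, y to its left, z up, the work surface at z = 0. Lengths are in m, angles in rad, forces in N, time in s.
With the tool pointing down it reaches from about 0.25 to 0.775 m from the base axis. Payload 4 kg.
Tool frame: the origin (TCP) lies on the centre line of the jaws, within the pads' length; the fingertips stand 14 mm ahead of it and the grasp point (between the pads) lies 5 mm behind it; z points along the fingers, x is the direction in which the jaws open and shut, and the axes are right-handed (so a half turn about z gives the same grasp; the last joint's range is limited). The gripper opens to 85 mm and grips with 20 to 120 N. Pads are 22 mm wide; open, the fingers measure 114 mm over their backs; the gripper's body (76 mm by 85 mm) begins 54 mm behind the grasp point. The pads swing forward as they close: fully open they stand 13 mm farther back than shut.
Start: joints at [-1.35, 0.087, 1.371, -0, 1.684, -0.103], TCP at [0.175, -0.521, 0.245] pointing down, gripper open.
Joint ranges: [-3.1, 3.1], [-0.76, 2.03], [0.27, 2.55], [-1.08, 4.22], [0.17, 2.65], [-2.57, 2.57]. Speed limits (rad/s): [2.79, 2.79, 3.14, 3.14, 3.14, 3.14].

INTERFACE

Orientations are given as [roll, pitch, yaw] about the fixed x, y, z axes, in that order (R = Rz(yaw) Ry(pitch) Rx(roll)).
In Python, from cell import r, snapshot, job gives the robot as it stands. The module is installed in compiled form; this text tells all that it offers.
- The arm moves only by the tool send_rows, never from a script. Its argument "increments" is one flat list of numbers, 5 for each row, row after row: the opening, from -1 (shut) to 1 (fully open), then the shift along the tool's x, y, z in units of 25 mm (1.0 is 25 mm), then the turn about the tool's z in units of 6 degrees (1.0 is 6 degrees). A call has 1 to 20 rows; each row is the pose to reach, as a shift and turn from the pose commanded when the call began, along the tool's axes at that moment; what a row does not reach only later rows make up. A row lasts 1/10 s, in which the tool goes at most 50 mm and 8.59 degrees, less where a joint would pass 70% of its speed; a pose out of reach is approached as far as the arm can. A call with a gripper value outside its range is refused whole. The fingers move at their own pace and stop on an object; "newtons" is the grip in N (left out, the last holds). Time passes only in rows, so rows that repeat a pose let the fingers close. It gives the time, the measured TCP pose, the force and the opening at its end, in the units of the state.
- r.get_state(): the state, without advancing time (a new reading comes with each control period).
- snapshot(name): name is "scene" or "top" or "wrist"; returns a dict with "pixels" (420x560x3 uint8, red, green, blue), "z_map" (420x560 float32, m along the optical axis (not along the pixel's ray), 0 where there is no reading), "fx", "fy", "cx", "cy" (pixels), "rvec" (rotation vector, rad) and "tvec" (3), from world to camera coordinates, as OpenCV has them. Camera axes: x right, y down, z forward; pixel columns grow to the right and rows downward; lengths in m; the calibration is good to about 2 mm. A picture is of the moment at which its call begins.
- job.finish_job(): hands the job in, once; it reports no verdict.
The state is a dict: "time": time; "qpos": joint angles; "qd": joint speeds; "joint_torque": joint torques, N m; "tcp_pos": TCP position; "tool_rot": TCP orientation; "force": force on the tool from outside, world axes, zero at the start; "wrist_torque": the same for the moment, N m; "opening": finger opening in m.
Only numpy, scipy, OpenCV 4.12 (cv2) and the standard library are available. Lean on these libraries where they do the work, as an engineer would, in place of code of your own. Each camera call takes 0.05 s, during which the arm holds its last target.

## Working session

There is one attempt and no reset: what is moved stays moved. The work goes in short steps, Python scripts to look and compute and a tool call to move; the robot and the scene stay as the last step left them, time stands still between calls to the robot, and variables do not carry over. Pictures are saved under pics/ and viewed, and the job is handed in when it is done.

Besides the shell and the picture viewer there is one more tool, called after ">>>" by a JSON object that holds its "name" and its "arguments". send_rows: Moves the arm, as the interface text tells. Its arguments: {"type":"object","properties":{"increments":{"type":"array","items":{"type":"number"}},"newtons":{"type":"number"}},"required":["increments"]}

```bash
mkdir -p pics
cat > h.py <<'E'
import numpy as np, cv2
from cell import r, snapshot, job
def save(name,fn):
    s=snapshot(name); cv2.imwrite('pics/'+fn,s['pixels'][:,:,::-1]); np.savez('pics/'+fn+'.npz',**s); return s
def ray(s,u,v,z):
    R=cv2.Rodrigues(np.array(s['rvec'],float).reshape(3))[0]; t=np.array(s['tvec'],float).reshape(3)
    d=R.T@np.array([(u-s['cx'])/s['fx'],(v-s['cy'])/s['fy'],1]); c=-R.T@t
    return c+d*(z-c[2])/d[2]
def proj(s,P):
    return cv2.projectPoints(np.array(P,float).reshape(-1,3),np.array(s['rvec'],float),np.array(s['tvec'],float),np.array([[s['fx'],0,s['cx']],[0,s['fy'],s['cy']],[0,0,1.]]),None)[0].reshape(-1,2)
def cloud(s):
    R=cv2.Rodrigues(np.array(s['rvec'],float).reshape(3))[0]; t=np.array(s['tvec'],float).reshape(3)
    z=s['z_map'];v,u=np.indices(z.shape)
    p=np.stack([(u-s['cx'])/s['fx']*z,(v-s['cy'])/s['fy']*z,z],-1)
    return (p-t)@R
E
python3 - <<'E'
from h import *
for n in ['scene','top','wrist']:
    s=save(n,n+'0.png'); print(n,s['fx'],s['rvec'],s['tvec'])
print(r.get_state())
E
```

```text
scene 385.50498430002756 [ 1.83803376  1.9417843  -0.61334409] [ 0.04065888 -0.37146613  1.27732444]
top 513.3814201325658 [ 2.21631995 -2.19165633  0.07443293] [-9.39852396e-04  5.35432245e-01  1.30265417e+00]
wrist 325.88722442591416 [-2.34700418  1.6863293   0.25616957] [-0.54927071 -0.03885202  0.3800348 ]
{'time': 0.15, 'qpos': array([-1.35009165e+00,  8.78089668e-02,  1.37190623e+00,  2.52735735e-05,
        1.68364302e+00, -1.03110896e-01]), 'qd': array([-0.00121822, -0.00341951, -0.00548278,  0.00048666, -0.00072546,
       -0.00096468]), 'joint_torque': array([ 1.01261030e-03, -3.52373171e+01, -3.13679481e+01, -5.22098844e-05,
        8.06496944e-03, -2.32254433e-05]), 'tcp_pos': array([ 0.17491881, -0.52105565,  0.24439549]), 'tool_rot': array([-3.14138594e+00,  1.75359433e-03, -1.24697775e+00]), 'force': array([0.38301336, 0.19175372, 0.31078332]), 'wrist_torque': array([ 0.00612484, -0.00745134,  0.00526739]), 'opening': 0.08557480180801155}
```

View pics/scene0.png

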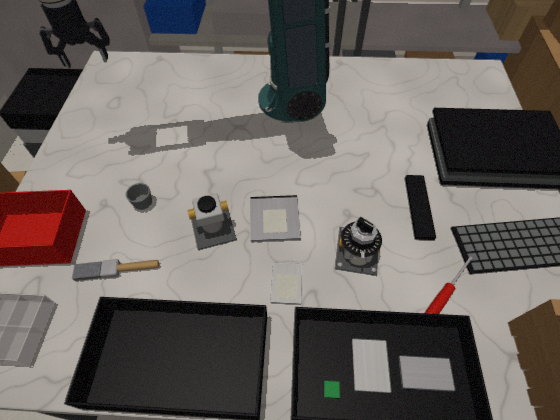

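View pics/top0.png

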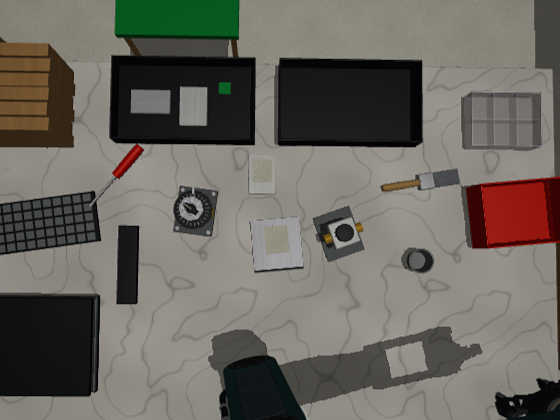

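View pics/wrist0.png

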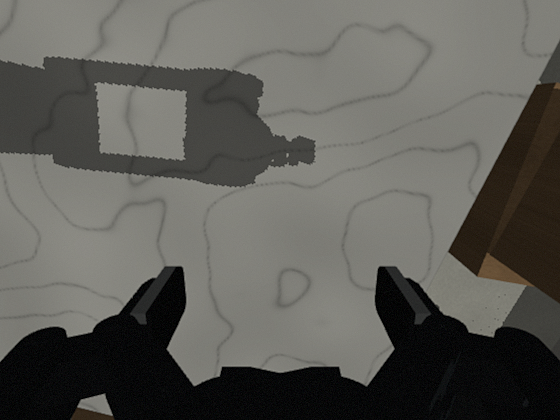

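Top view: the regulator is at about (194,210), with its tab side up near (193,188). The filter is at (340,233).

Run:
```python
import numpy as np,cv2
import h
s=dict(np.load('pics/top0.png.npz'))
print(h.ray(s,194,210,.1),h.ray(s,193,188,.07))
im=s['pixels'][170:250,150:240,::-1]; a=cv2.resize(im,None,fx=6,fy=6,interpolation=cv2.INTER_CUBIC)
cv2.imwrite('pics/topz.png',cv2.convertScaleAbs(a,alpha=1.5))
s=dict(np.load('pics/scene0.png.npz'))
im=s['pixels'][205:285,320:400,::-1]; a=cv2.resize(im,None,fx=7,fy=7,interpolation=cv2.INTER_CUBIC)
cv2.imwrite('pics/scz.png',cv2.convertScaleAbs(a,alpha=1.5))
s=dict(np.load('pics/top0.png.npz'));c=h.cloud(s)
m=(abs(c[...,0]-h.ray(s,194,210,.1)[0])<.1)&(abs(c[...,1]-h.ray(s,194,210,.1)[1])<.1)
for lo,hi in((.12,.14),(.095,.105),(.06,.075)):
  k=m&(c[...,2]>lo)&(c[...,2]<hi); p=c[k]; print(lo,len(p),p.mean(0) if len(p) else '',p.min(0),p.max(0))
```

```text
[0.55300205 0.18054378 0.1       ] [0.60915986 0.18771249 0.07      ]
0.12 87 [0.55473206 0.1871521  0.12902412] [0.54162078 0.17083184 0.12004373] [0.56736523 0.2029833  0.13362353]
0.095 319 [0.55599783 0.18843122 0.09992207] [0.52882179 0.1609321  0.09518234] [0.58449031 0.21899734 0.10491684]
0.06 664 [0.55559658 0.18653221 0.0641649 ] [0.50860637 0.14282924 0.06000386] [0.61221468 0.23670549 0.07305204]
```

View pics/topz.png

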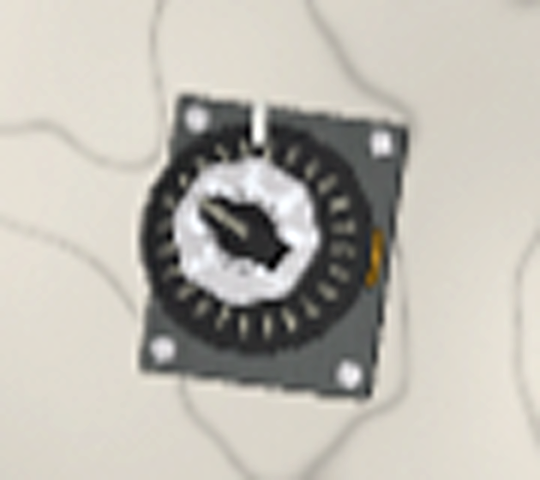

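View pics/scz.png

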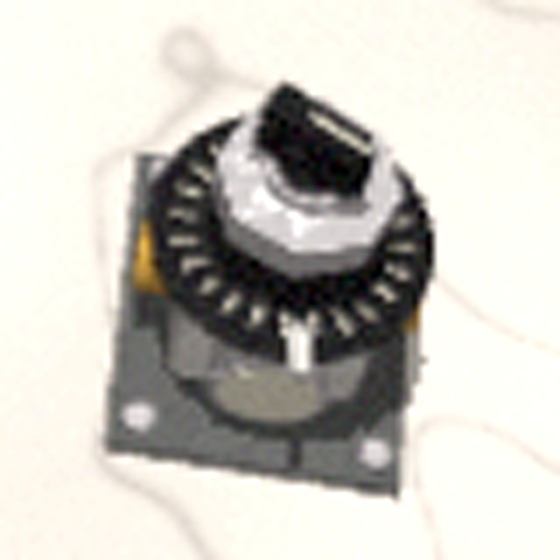

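Run:
```python
import numpy as np,cv2
import h
s=dict(np.load('pics/top0.png.npz'))
f=lambda x,y,z:h.ray(s,150+(x+.5)/6-.5,170+(y+.5)/6-.5,z)[:2]
a=f(204,204,.13);b=f(281,260,.13);print('knob',a,b,np.degrees(np.arctan2(*(a-b)[::-1])))
t1=f(260,103,.07);t2=f(258,145,.07);print('tab',t1,t2)
d=[f(143,237,.064),f(374,237,.064),f(258,122,.064),f(258,352,.064)];print(d,np.mean(d,0))
c=np.mean(d,0)
print(np.degrees(np.arctan2(*(t1-c)[::-1])),np.linalg.norm(t1-c))
p=h.cloud(s); k=(np.linalg.norm(p[...,:2]-c,axis=-1)<.08)&(abs(p[...,2]-.1)<.004)
q=p[k][:,:2].astype(np.float32);print(cv2.minEnclosingCircle(q),cv2.minAreaRect(q))
```

```text
knob [0.56566078 0.20131337] [0.54419346 0.17104651] 54.6531429142849
tab [0.61223982 0.18797205] [0.59497709 0.1884777 ]
[array([0.55712706, 0.23560537]), array([0.55826124, 0.1410547 ]), array([0.60506889, 0.18941894]), array([0.51049185, 0.18771479])] [0.55773726 0.18844845]
-0.5008044900520147 0.05450464425666878
((0.5562049150466919, 0.189628005027771), 0.02968958579003811) ((0.5564042925834656, 0.18943510949611664), (0.05570758506655693, 0.05571360141038895), 56.8574104309082)
```

>>> {"name": "send_rows", "arguments": {"increments": [1, -22.05, -23.5, 0, -6, 1, -22.05, -23.5, 0, -6, 1, -22.05, -23.5, 0, -6, 1, -22.05, -23.5, 0, -6, 1, -22.05, -23.5, 0, -6, 1, -22.05, -23.5, 0, -6, 1, -22.05, -23.5, 0, -6, 1, -22.05, -23.5, 0, -6, 1, -22.05, -23.5, 0, -6, 1, -22.05, -23.5, 0, -6, 1, -22.05, -23.5, 0, -6, 1, -22.05, -23.5, 0, -6, 1, -22.05, -23.5, 0, -6, 1, -22.05, -23.5, 0, -6, 1, -22.05, -23.5, 0, -6, 1, -22.05, -23.5, 0, -6, 1, -22.05, -23.5, 0, -6, 1, -22.05, -23.5, 0, -6, 1, -22.05, -23.5, 0, -6, 1, -22.05, -23.5, 0, -6]}}

```text
time: 2.15
tcp_pos: [0.5562, 0.1867, 0.2457]
tool_rot: [3.142, -0.001, -0.62]
force: [-0.3, -0.5, 0.1]
opening: 0.0852
```

Run:
```python
from h import *
s=save('wrist','w1.png'); st=r.get_state(); print(st['time'],st['tcp_pos'],st['tool_rot'],st['wrist_torque'],st['qd'].round(3))
print(proj(s,[[.5565,.1885,.1],[.5565,.1885,.13],[*st['tcp_pos'][:2],.13]]))
```

```text
2.2 [0.55628352 0.18664892 0.24588852] [-3.14130107e+00 -7.32322681e-04 -6.20642904e-01] [-0.01632392 -0.03360372  0.03417549] [ 0.    -0.002 -0.002  0.001 -0.001  0.002]
[[278.94179214 196.35163167]
 [278.82109154 206.1809426 ]
 [279.96850783 208.17322575]]
```

View pics/w1.png

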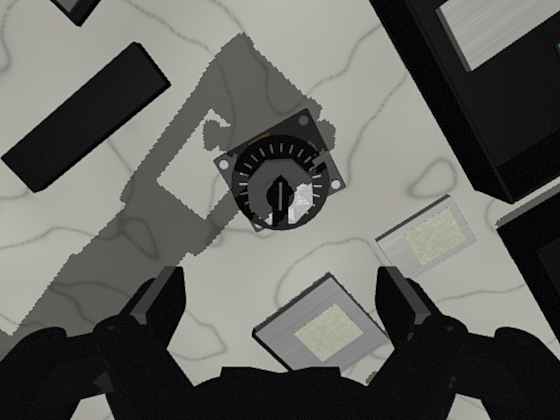

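Run:
```python
import cv2,numpy as np
s=np.load('pics/w1.png.npz')
im=s['pixels'][125:240,220:350,::-1]; a=cv2.resize(im,None,fx=6,fy=5,interpolation=cv2.INTER_CUBIC);a=cv2.resize(im,None,fx=5,fy=5,interpolation=cv2.INTER_CUBIC)
cv2.imwrite('pics/w1z.png',cv2.LUT(a,(255*(np.arange(256)/255)**.5).astype(np.uint8)))
```

```text
(no output)
```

View pics/w1z.png

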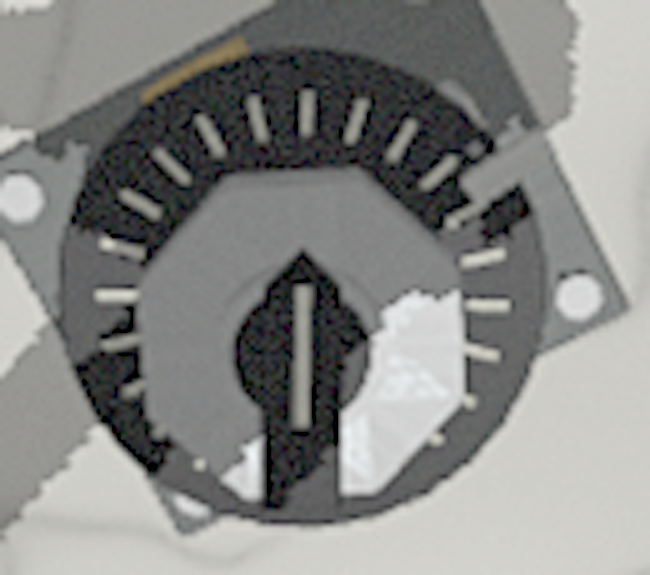

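Run:
```python
import numpy as np,cv2,h
s=dict(np.load('pics/w1.png.npz'))
f=lambda x,y,z:h.ray(s,220+(x+.5)/5-.5,125+(y+.5)/5-.5,z)[:2]
ang=lambda v:np.degrees(np.arctan2(v[1],v[0]))
a=f(303,285,.13);b=f(301,428,.13);print('line',a,b,ang(a-b))
a=f(303,250,.13);b=f(303,503,.125);print('knob',a,b,ang(a-b),np.linalg.norm(a-b))
d=[f(62,285,.064),f(547,285,.064),f(304,47,.064),f(304,522,.064)];c=np.mean(d,0);print('c',c,np.linalg.norm(d[0]-d[1]),np.linalg.norm(d[2]-d[3]))
L=f(140,330,.1);R=f(462,330,.1);print('ring flats',np.linalg.norm(L-R),(L+R)/2, ang(R-L))
e=ang(f(140,275,.1)-f(140,392,.1)),ang(f(463,262,.1)-f(466,392,.1)),ang(f(362,168,.1)-f(222,178,.1)),ang(f(462,262,.1)-f(362,168,.1)),ang(f(222,178,.1)-f(140,272,.1));print([x%45 for x in e])
for q in((463,180),(483,203),(515,118),(545,135),(530,142),(472,190)): p=f(*q,.07);print(q,p,ang(p-c),np.linalg.norm(p-c))
```

```text
line [0.56879264 0.20386636] [0.55520708 0.18536923] 53.70389185926948
knob [0.57194902 0.20828975] [0.54712916 0.17350234] 54.49318044564532 0.04273394104035779
c [0.56010179 0.1912063 ] 0.09434438768163751 0.0943967169983499
ring flats 0.05584335641906165 [0.5601058  0.19226142] -35.51950164580259
[np.float64(7.8068943527749965), np.float64(12.441118335052131), np.float64(13.563301441584404), np.float64(11.586520548112702), np.float64(12.920218728506477)]
(463, 180) [0.59724388 0.19212827] 1.4219444069995593 0.037153524352813654
(483, 203) [0.59789262 0.18635148] -7.320442702957803 0.03810138372878269
(515, 118) [0.61147752 0.19607528] 5.413862159718259 0.05160592556722362
(545, 135) [0.61429399 0.19022805] -1.034162520168494 0.0542010223532125
(530, 142) [0.6113202  0.19076402] -0.4947478794827315 0.05122031881345477
(472, 190) [0.59757172 0.18958937] -2.4709409380368177 0.037504798439699574
```

>>> {"name": "send_rows", "arguments": {"increments": [0, 0, -0.16, 2, 0, 0, 0, -0.16, 4, 0, 0, 0, -0.16, 5, 0, 0, 0, -0.16, 5, 0, 0, 0, -0.16, 5, 0, 0, 0, -0.16, 5, 0], "newtons": 30}}

```text
time: 2.8
tcp_pos: [0.5604, 0.1912, 0.1235]
tool_rot: [-3.138, -0.003, -0.619]
force: [0.7, -0.3, 0.2]
opening: 0.0428
```

Run:
```python
from h import *
s=save('wrist','w2.png'); st=r.get_state(); print(st['time'],st['tcp_pos'],st['tool_rot'],st['force'],st['wrist_torque'],st['opening'])
```

```text
2.85 [0.5604172  0.19139663 0.12351936] [-3.13760988 -0.00352954 -0.61918959] [0.17533502 0.59902597 0.06757642] [ 0.01084419 -0.02180962  0.08798653] 0.04245495783836131
```

View pics/w2.png

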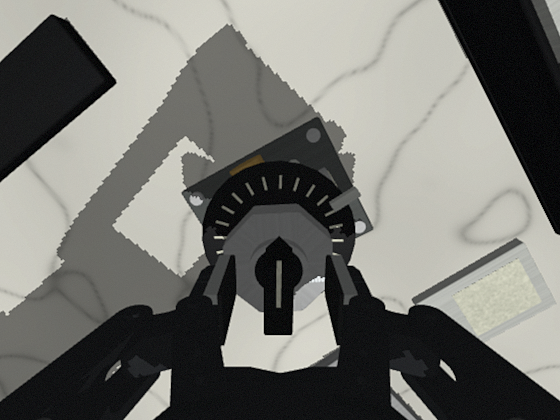

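Fingers straddle the bar: tips at columns 220 and 340, knob line at 279, so it's centred. Close.

>>> {"name": "send_rows", "arguments": {"increments": [-1, 0, 0, 0, 0, -1, 0, 0, 0, 0, -1, 0, 0, 0, 0, -1, 0, 0, 0, 0, -1, 0, 0, 0, 0], "newtons": 30}}

```text
time: 3.35
tcp_pos: [0.5596, 0.1915, 0.1218]
tool_rot: [-3.14, -0.002, -0.619]
force: [0.2, 0.3, 5.6]
opening: 0.0124
```

Run:
```python
from h import *
s=save('wrist','w3.png'); st=r.get_state(); print(st['time'],st['tcp_pos'],st['tool_rot'],st['force'],st['wrist_torque'],st['opening'])
print(proj(s,[[*st['tcp_pos'][:2],.13]]))
```

```text
3.4 [0.55955552 0.19148276 0.12177452] [-3.14000170e+00 -1.69504009e-03 -6.18695276e-01] [-0.86782685 -0.97719933  5.34746715] [-0.10773147  0.12890502 -0.09798463] 0.012543620203566131
[[279.76202459 293.84301176]]
```

View pics/w3.png

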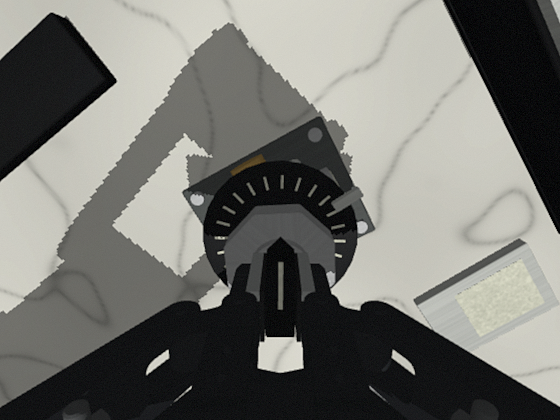

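Gripped, with almost no side load. Turn clockwise 54.6°.

>>> {"name": "send_rows", "arguments": {"increments": [-1, 0, 0, 0, 0.8, -1, 0, 0, 0, 1.6, -1, 0, 0, 0, 2.4, -1, 0, 0, 0, 3.2, -1, 0, 0, 0, 4, -1, 0, 0, 0, 4.8, -1, 0, 0, 0, 5.6, -1, 0, 0, 0, 6.4, -1, 0, 0, 0, 7.2, -1, 0, 0, 0, 8, -1, 0, 0, 0, 8.6, -1, 0, 0, 0, 9.1, -1, 0, 0, 0, 9.1, -1, 0, 0, 0, 9.1, -1, 0, 0, 0, 9.1]}}

```text
time: 4.9
tcp_pos: [0.5601, 0.1904, 0.1218]
tool_rot: [-3.138, -0.002, -1.572]
force: [0.4, -2.9, 4.4]
opening: 0.0122
```

Run:
```python
from h import *
s=save('wrist','w4.png'); t=save('top','top4.png'); st=r.get_state(); print(st['time'],st['tcp_pos'],np.degrees(st['tool_rot']),st['force'],st['wrist_torque'],st['opening'])
im=s['pixels'][110:390,130:430,::-1]; a=cv2.resize(im,None,fx=2,fy=2,interpolation=cv2.INTER_CUBIC)
cv2.imwrite('pics/w4z.png',cv2.LUT(a,(255*(np.arange(256)/255)**.5).astype(np.uint8)))
```

```text
5.0 [0.56010298 0.19038626 0.12178966] [-1.79806977e+02 -9.61460889e-02 -9.00859709e+01] [ 0.18409772 -2.92033206  5.26304111] [-0.4175374  -0.06338744  0.0096503 ] 0.012137036957808451
```

View pics/w4z.png

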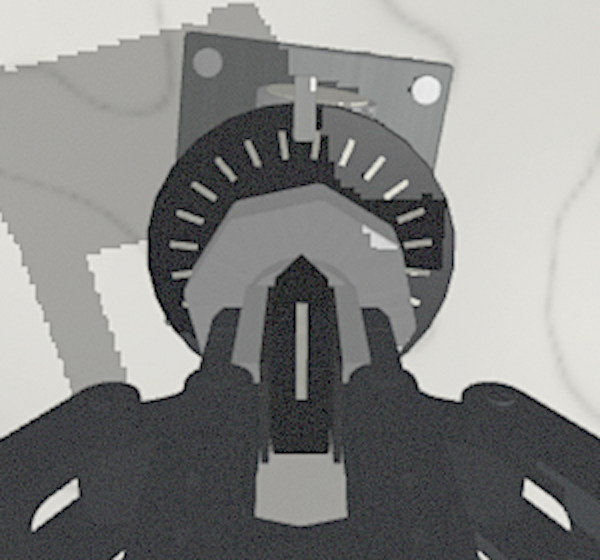

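Knob line (column 302) points at the tab (column 305), about 1 mm off. Next I release, rise and turn to the ring-flat orientation.

>>> {"name": "send_rows", "arguments": {"increments": [1, 0, 0, 0, 0, 1, 0, 0, 0, 0, 1, 0, 0, 0, 0, 1, 0, 0, 0, 0, 1, 0, 0, -0.5, 0, 1, 0, 0, -2, -1, 1, 0, 0, -4, -2.3, 1, 0, 0, -4, -3.6, 1, 0, 0, -4, -5, 1, 0, 0, -4, -6.4, 1, 0, 0, -4, -7.8, 1, 0, 0, -4, -9.2, 1, 0, 0, -4, -10.6, 1, 0, 0, -4, -12, 1, 0, 0, -4, -13.4, 1, 0, 0, -4, -14.8, 1, 0, 0, -4, -16, 1, 0, 0, -4, -17, 1, 0, 0, -4, -17, 1, 0, 0, -4, -17]}}

```text
time: 7.0
tcp_pos: [0.559, 0.1914, 0.221]
tool_rot: [3.142, -0.001, 0.206]
force: [-0.0, 0.6, 0.4]
opening: 0.0852
```

Run:
```python
from h import *
s=save('wrist','w5.png'); t=save('top','top5.png'); st=r.get_state(); print(st['time'],st['tcp_pos'],np.degrees(st['tool_rot']),st['force'],st['wrist_torque'],st['opening'])
im=s['pixels'][140:280,205:355,::-1]; a=cv2.resize(im,None,fx=4,fy=4,interpolation=cv2.INTER_CUBIC)
cv2.imwrite('pics/w5z.png',cv2.LUT(a,(255*(np.arange(256)/255)**.5).astype(np.uint8)))
```

```text
7.1 [0.55893388 0.19138193 0.2206685 ] [ 1.79996588e+02 -2.46027294e-02  1.18692107e+01] [-0.69117489 -0.54487417  0.51318035] [0.05623812 0.03049076 0.0381558 ] 0.0852827778827228
```

View pics/w5.png

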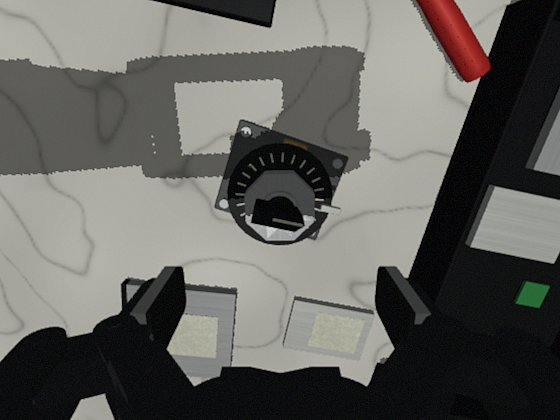

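View pics/w5z.png

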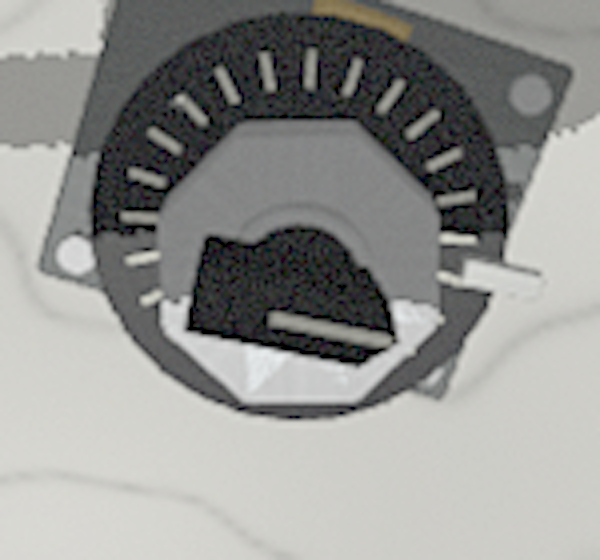

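Run:
```python
import numpy as np,h
s=dict(np.load('pics/w5.png.npz'))
f=lambda x,y,z:h.ray(s,205+(x+.5)/4-.5,140+(y+.5)/4-.5,z)[:2]
ang=lambda v:np.degrees(np.arctan2(v[1],v[0]))
a=f(270,318,.13);b=f(390,340,.13);u=(b-a)/np.linalg.norm(b-a);print('knob ang',ang(u),ang(f(395,345,.13)-f(197,285,.13)))
tab=f(505,276,.07);c=np.mean([f(94,215,.064),f(508,215,.064),f(300,13,.064),f(300,418,.064)],0);rc=(f(160,260,.1)+f(440,260,.1)+f(300,118,.1)+f(300,404,.1))
rc=(f(160,260,.1)+f(440,260,.1))/2*0+(f(300,118,.1)+f(300,404,.1))/2
print(c,rc,tab,ang(tab-c)); 
for cc in (a,c,rc): d=tab-cc; print('offset mm',1e3*(u[0]*d[1]-u[1]*d[0]))
```

```text
knob ang 0.8771539691265801 -5.890740806325363
[0.55862158 0.19173325] [0.55855268 0.19160098] [0.60593844 0.18998759] -2.11285599435347
offset mm -0.5464652869708242
offset mm -2.4698132786042617
offset mm -2.3386093721431203
```

>>> {"name": "send_rows", "arguments": {"increments": [1, 0, 0, 1.5, 0, 1, 0, 0, 3, 0, 1, 0, 0, 4, 0, 1, 0, 0, 4.6, 0, 1, 0, 0, 5, 0, 1, 0, 0, 5.2, 0, 1, 0, 0, 5.2, 0, 1, 0, 0, 5.2, 0]}}

```text
time: 7.9
tcp_pos: [0.5598, 0.1916, 0.0918]
tool_rot: [3.142, -0.003, 0.209]
force: [-0.3, 1.1, -0.1]
opening: 0.0858
```

Run:
```python
from h import *
s=save('wrist','w6.png'); st=r.get_state(); print(st['time'],st['tcp_pos'],np.degrees(st['tool_rot']),st['force'],st['wrist_torque'],st['opening'])
cv2.imwrite('pics/w6g.png',cv2.LUT(s['pixels'][:,:,::-1].copy(),(255*(np.arange(256)/255)**.5).astype(np.uint8)))
```

```text
7.95 [0.559868   0.19158367 0.0919161 ] [-1.79999530e+02 -1.67248692e-01  1.19468166e+01] [ 0.62902167 -0.32175332  0.49877252] [0.03745937 0.04472016 0.00832323] 0.08521439561449445
```

View pics/w6g.png

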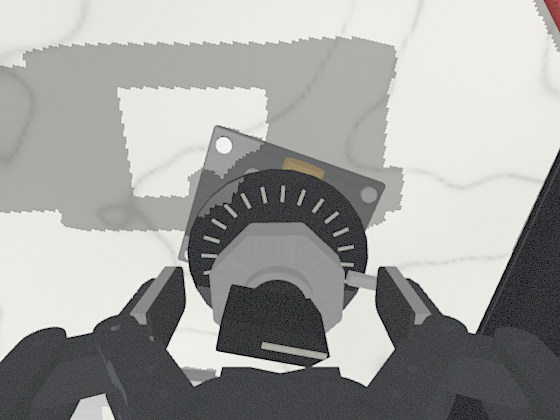

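Fingers straddle the ring (columns 183 and 377, ring flats at 212 and 345). Close.

>>> {"name": "send_rows", "arguments": {"increments": [-1, 0, 0, 0, 0, -1, 0, 0, 0, 0, -1, 0, 0, 0, 0, -1, 0, 0, 0, 0, -1, 0, 0, 0, 0], "newtons": 60}}

```text
time: 8.45
tcp_pos: [0.5585, 0.1914, 0.0916]
tool_rot: [-3.142, 0.0, 0.209]
force: [-3.1, -1.2, 5.6]
opening: 0.0543
```

Run:
```python
from h import *
s=save('wrist','w7.png'); st=r.get_state(); print(st['time'],st['tcp_pos'],np.degrees(st['tool_rot']),st['force'],st['wrist_torque'],st['opening'],st['qpos'])
cv2.imwrite('pics/w7g.png',cv2.LUT(s['pixels'][:,:,::-1].copy(),(255*(np.arange(256)/255)**.5).astype(np.uint8)))
```

```text
8.5 [0.55850246 0.1913621  0.0915275 ] [-1.79999845e+02  2.80561548e-02  1.19568626e+01] [-3.26420876 -0.62483815  5.37773558] [-0.09477216  0.68042191  0.00665988] 0.05471534251149551 [2.34071439e-01 2.53661116e-01 1.48944697e+00 1.53650680e-05
 1.39897401e+00 2.53821883e-02]
```

View pics/w7g.png

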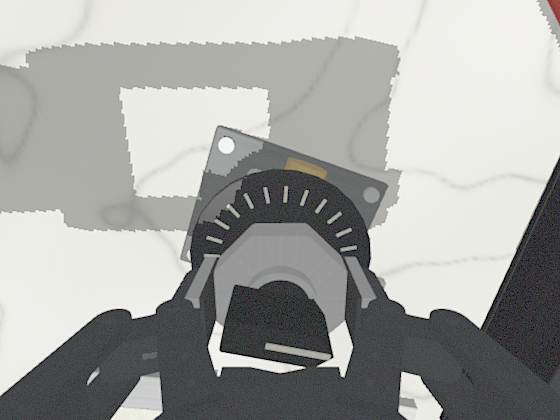

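>>> {"name": "send_rows", "arguments": {"increments": [-1, 0, 0, 0, 0, -1, 0, 0, 0, 0.5, -1, 0, 0, 0, 1, -1, 0, 0, 0, 1.5, -1, 0, 0, 0, 2, -1, 0, 0, 0, 2.5, -1, 0, 0, 0, 2.5], "newtons": 100}}

```text
time: 9.2
tcp_pos: [0.5588, 0.1914, 0.0918]
tool_rot: [-3.141, -0.0, -0.054]
force: [-2.7, 0.9, 5.8]
opening: 0.0541
```

```bash
cat > st.py <<'E'
from h import *
T=[];Y=[];O=[]
for i in range(4):
    snapshot('wrist'); st=r.get_state(); T.append(st['wrist_torque'][2]);Y.append(np.degrees(st['tool_rot'][2]));O.append(st['opening'])
print('t %.2f Tz %s mean %.3f yaw %.2f (%s) open %.4f'%(st['time'],np.round(T,3),np.mean(T),np.mean(Y),np.round(Y,2),np.mean(O)),st['force'].round(1),st['wrist_torque'].round(2),st['tcp_pos'].round(4),'q5,6 tq',st['joint_torque'][[0,5]].round(3))
E
python3 st.py
```

```text
t 9.40 Tz [-0.096 -0.032 -0.012 -0.099] mean -0.059 yaw -3.05 ([-3.06 -3.05 -3.05 -3.05]) open 0.0541 [-3.1 -0.1  5.6] [-0.1   0.61 -0.1 ] [0.5588 0.1914 0.0918] q5,6 tq [-0.16  -0.043]
```

>>> {"name": "send_rows", "arguments": {"increments": [-1, 0, 0, 0, 0.4, -1, 0, 0, 0, 0.8, -1, 0, 0, 0, 0.8, -1, 0, 0, 0, 0.8]}}

```text
time: 9.8
tcp_pos: [0.5589, 0.1914, 0.0918]
tool_rot: [-3.141, -0.0, -0.137]
force: [-2.9, -0.1, 6.0]
opening: 0.0541
```

```bash
python3 st.py
```

```text
t 10.00 Tz [-0.112 -0.095 -0.019 -0.035] mean -0.065 yaw -7.85 ([-7.86 -7.85 -7.85 -7.85]) open 0.0539 [-3.2 -0.8  5.5] [-0.1   0.59 -0.03] [0.5589 0.1914 0.0918] q5,6 tq [-0.112 -0.043]
```

>>> {"name": "send_rows", "arguments": {"increments": [-1, 0, 0, 0, 0.4, -1, 0, 0, 0, 0.8, -1, 0, 0, 0, 0.8, -1, 0, 0, 0, 0.8]}}

```text
time: 10.4
tcp_pos: [0.5589, 0.1914, 0.0918]
tool_rot: [-3.141, -0.001, -0.221]
force: [-3.3, -1.1, 6.0]
opening: 0.0537
```

```bash
python3 st.py
```

```text
t 10.60 Tz [-0.015 -0.058 -0.103 -0.054] mean -0.057 yaw -12.65 ([-12.65 -12.66 -12.65 -12.66]) open 0.0540 [-2.4 -0.3  6.2] [-0.14  0.59 -0.05] [0.5589 0.1914 0.0918] q5,6 tq [-0.056 -0.042]
```

>>> {"name": "send_rows", "arguments": {"increments": [-1, 0, 0, 0, 0.4, -1, 0, 0, 0, 0.8, -1, 0, 0, 0, 0.8, -1, 0, 0, 0, 0.8]}}

```text
time: 11.0
tcp_pos: [0.559, 0.1913, 0.0918]
tool_rot: [-3.141, -0.001, -0.305]
force: [-1.3, -1.7, 5.5]
opening: 0.0538
```

```bash
python3 st.py
```

```text
t 11.20 Tz [-0.039 -0.045 -0.034 -0.02 ] mean -0.034 yaw -17.46 ([-17.45 -17.46 -17.46 -17.46]) open 0.0537 [-1.3 -0.5  5.7] [-0.1   0.54 -0.02] [0.5591 0.1914 0.0919] q5,6 tq [ 0.011 -0.042]
```

>>> {"name": "send_rows", "arguments": {"increments": [-1, 0, 0, 0, 0.4, -1, 0, 0, 0, 0.8, -1, 0, 0, 0, 0.8, -1, 0, 0, 0, 0.8]}}

```text
time: 11.6
tcp_pos: [0.5591, 0.1913, 0.0918]
tool_rot: [-3.141, -0.001, -0.389]
force: [-2.3, -0.7, 5.3]
opening: 0.0541
```

```bash
python3 st.py
```

```text
t 11.80 Tz [-0.055 -0.04  -0.054 -0.093] mean -0.060 yaw -22.26 ([-22.26 -22.26 -22.26 -22.26]) open 0.0538 [-2.3 -0.4  5.4] [-0.11  0.52 -0.09] [0.5591 0.1914 0.0918] q5,6 tq [ 0.082 -0.042]
```

>>> {"name": "send_rows", "arguments": {"increments": [-1, 0, 0, 0, 0.4, -1, 0, 0, 0, 0.8, -1, 0, 0, 0, 0.8, -1, 0, 0, 0, 0.8]}}

```text
time: 12.2
tcp_pos: [0.5592, 0.1913, 0.0918]
tool_rot: [-3.141, -0.001, -0.472]
force: [-1.8, -1.1, 5.4]
opening: 0.054
```

```bash
python3 st.py
```

```text
t 12.40 Tz [-0.043 -0.096 -0.066 -0.036] mean -0.060 yaw -27.06 ([-27.06 -27.06 -27.06 -27.06]) open 0.0539 [-2.7 -0.7  5.4] [-0.06  0.46 -0.04] [0.5592 0.1913 0.0919] q5,6 tq [ 0.161 -0.041]
```

>>> {"name": "send_rows", "arguments": {"increments": [-1, 0, 0, 0, 0.4, -1, 0, 0, 0, 0.8, -1, 0, 0, 0, 0.8, -1, 0, 0, 0, 0.8]}}

```text
time: 12.8
tcp_pos: [0.5593, 0.1913, 0.0918]
tool_rot: [-3.141, -0.001, -0.556]
force: [-2.8, -2.1, 4.9]
opening: 0.0542
```

```bash
python3 st.py
```

```text
t 13.00 Tz [-0.04  -0.06  -0.023 -0.047] mean -0.043 yaw -31.86 ([-31.86 -31.86 -31.86 -31.86]) open 0.0541 [-1.5 -2.1  5.2] [-0.11  0.42 -0.05] [0.5592 0.1913 0.0919] q5,6 tq [ 0.247 -0.041]
```

>>> {"name": "send_rows", "arguments": {"increments": [-1, 0, 0, 0, 0.4, -1, 0, 0, 0, 0.8, -1, 0, 0, 0, 0.8, -1, 0, 0, 0, 0.8]}}

```text
time: 13.4
tcp_pos: [0.5593, 0.1912, 0.0918]
tool_rot: [-3.141, -0.001, -0.64]
force: [-1.7, -1.3, 6.3]
opening: 0.054
```

```bash
python3 st.py
```

```text
t 13.60 Tz [-0.    -0.071 -0.038 -0.027] mean -0.034 yaw -36.64 ([-36.64 -36.64 -36.64 -36.64]) open 0.0537 [-2.  -1.5  5.5] [-0.09  0.46 -0.03] [0.5593 0.1912 0.0918] q5,6 tq [ 0.36  -0.041]
```

>>> {"name": "send_rows", "arguments": {"increments": [-1, 0, 0, 0, 0.4, -1, 0, 0, 0, 0.8, -1, 0, 0, 0, 0.8, -1, 0, 0, 0, 0.8]}}

```text
time: 14.0
tcp_pos: [0.5594, 0.1912, 0.0918]
tool_rot: [-3.14, -0.001, -0.723]
force: [-1.7, -1.4, 5.3]
opening: 0.0541
```

```bash
python3 st.py
```

```text
t 14.20 Tz [-0.089 -0.021  0.049 -0.042] mean -0.026 yaw -41.44 ([-41.44 -41.44 -41.44 -41.44]) open 0.0540 [-1.9 -2.3  5.5] [-0.12  0.34 -0.04] [0.5594 0.1912 0.0918] q5,6 tq [ 0.453 -0.04 ]
```

>>> {"name": "send_rows", "arguments": {"increments": [-1, 0, 0, 0, 0.4, -1, 0, 0, 0, 0.8, -1, 0, 0, 0, 0.8, -1, 0, 0, 0, 0.8]}}

```text
time: 14.6
tcp_pos: [0.5595, 0.1911, 0.0918]
tool_rot: [-3.14, -0.002, -0.806]
force: [-1.1, -1.8, 6.3]
opening: 0.0539
```

```bash
python3 st.py
```

```text
t 14.80 Tz [0.325 0.332 0.281 0.361] mean 0.325 yaw -46.18 ([-46.18 -46.18 -46.18 -46.18]) open 0.0540 [-1.6 -1.7  5. ] [-0.14  0.33  0.36] [0.5595 0.1911 0.0918] q5,6 tq [0.27  0.324]
```

>>> {"name": "send_rows", "arguments": {"increments": [-1, 0, 0, 0, 0.4, -1, 0, 0, 0, 0.8, -1, 0, 0, 0, 0.8, -1, 0, 0, 0, 0.8]}}

```text
time: 15.2
tcp_pos: [0.5595, 0.1911, 0.0919]
tool_rot: [-3.14, -0.002, -0.89]
force: [-1.1, -2.7, 4.8]
opening: 0.0538
```

```bash
python3 st.py
python3 - <<'E'
from h import *
s=save('wrist','w8.png')
cv2.imwrite('pics/w8g.png',cv2.LUT(s['pixels'][:,:,::-1].copy(),(255*(np.arange(256)/255)**.5).astype(np.uint8)))
E
```

```text
t 15.40 Tz [0.391 0.414 0.432 0.34 ] mean 0.394 yaw -50.97 ([-50.97 -50.97 -50.97 -50.97]) open 0.0540 [-1.4 -1.6  5.7] [-0.15  0.28  0.34] [0.5595 0.1911 0.0918] q5,6 tq [0.321 0.392]
```

View pics/w8g.png

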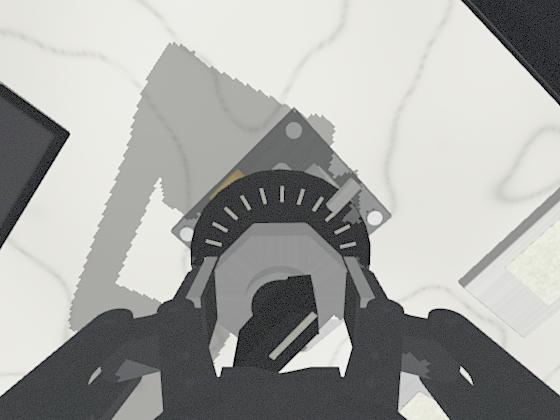

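The bite fell between yaw -41.4° and -46.2°. Torque then rose at 0.8 N m/rad, so the ring is following. Target yaw is about -61°, which is 10° more.

>>> {"name": "send_rows", "arguments": {"increments": [-1, 0, 0, 0, 0.4, -1, 0, 0, 0, 0.8, -1, 0, 0, 0, 0.8, -1, 0, 0, 0, 0.8]}}

```text
time: 15.85
tcp_pos: [0.5596, 0.191, 0.0918]
tool_rot: [-3.14, -0.002, -0.973]
force: [-1.3, -2.5, 4.5]
opening: 0.0538
```

```bash
python3 st.py
```

```text
t 16.05 Tz [0.446 0.407 0.463 0.465] mean 0.445 yaw -55.76 ([-55.76 -55.76 -55.76 -55.76]) open 0.0538 [-1.6 -1.6  4.5] [-0.19  0.31  0.46] [0.5596 0.191  0.0918] q5,6 tq [0.375 0.459]
```

>>> {"name": "send_rows", "arguments": {"increments": [-1, 0, 0, 0, 0.4, -1, 0, 0, 0, 0.87, -1, 0, 0, 0, 0.87, -1, 0, 0, 0, 0.87]}}

```text
time: 16.45
tcp_pos: [0.5596, 0.191, 0.0918]
tool_rot: [-3.14, -0.002, -1.064]
force: [-0.7, -3.1, 4.9]
opening: 0.054
```

```bash
python3 st.py
python3 - <<'E'
from h import *
s=save('wrist','w9.png')
im=s['pixels'][140:400,150:410,::-1]; a=cv2.resize(im,None,fx=2.2,fy=2.2,interpolation=cv2.INTER_CUBIC)
cv2.imwrite('pics/w9g.png',cv2.LUT(a,(255*(np.arange(256)/255)**.5).astype(np.uint8)))
E
```

```text
t 16.65 Tz [0.403 0.531 0.493 0.475] mean 0.475 yaw -60.97 ([-60.97 -60.97 -60.97 -60.97]) open 0.0538 [-1.5 -3.   4.4] [-0.24  0.23  0.47] [0.5596 0.1909 0.0918] q5,6 tq [0.46  0.506]
```

View pics/w9g.png

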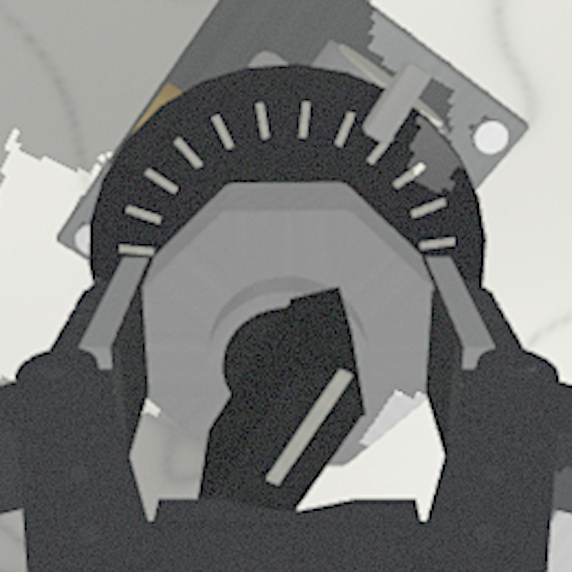

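>>> {"name": "send_rows", "arguments": {"increments": [1, 0, 0, 0, 0, 1, 0, 0, 0, 0, 1, 0, 0, 0, 0, 1, 0, 0, 0, 0, 1, 0, 0, -0.5, 0, 1, 0, 0, -2, 0, 1, 0, 0, -4, 0, 1, 0, 0, -5.2, 0, 1, 0, 0, -5.2, 0, 1, 0, 0, -5.2, 0, 1, 0, 0, -5.2, 0]}}

```text
time: 17.8
tcp_pos: [0.5582, 0.1912, 0.2191]
tool_rot: [3.139, 0.001, -1.066]
force: [0.1, 0.5, 0.3]
opening: 0.0856
```

```bash
python3 st.py
python3 - <<'E'
from h import *
s=save('wrist','w10.png')
im=s['pixels'][140:280,205:355,::-1]; a=cv2.resize(im,None,fx=4,fy=4,interpolation=cv2.INTER_CUBIC)
cv2.imwrite('pics/w10z.png',cv2.LUT(a,(255*(np.arange(256)/255)**.5).astype(np.uint8)))
s=save('top','top10.png')
E
```

```text
t 18.00 Tz [ 0.005 -0.021  0.006  0.006] mean -0.001 yaw -61.07 ([-61.07 -61.07 -61.07 -61.07]) open 0.0856 [-1.1 -0.3 -0.9] [-0.01  0.07  0.01] [0.5583 0.1912 0.2186] q5,6 tq [0.007 0.   ]
```

View pics/w10z.png

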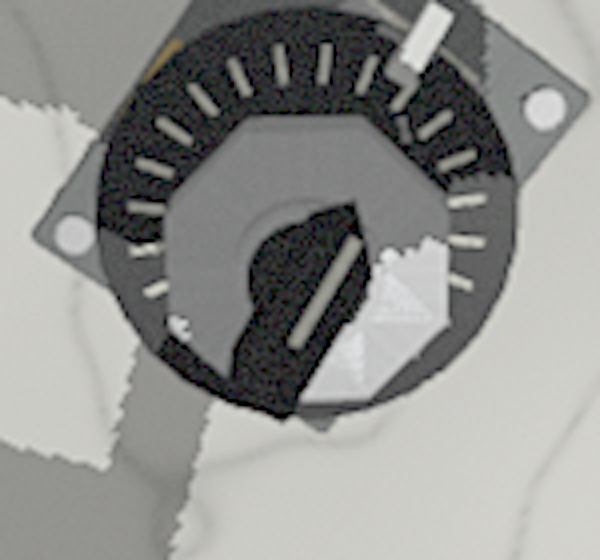

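View pics/top10.png

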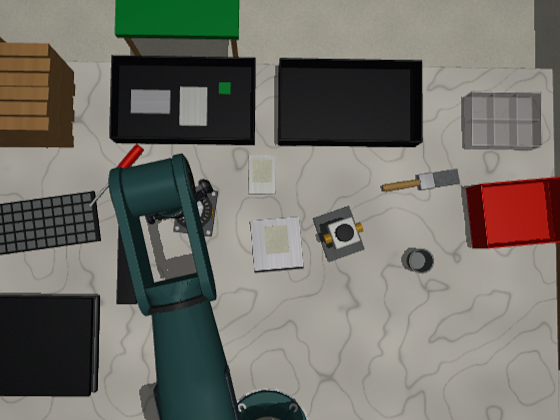

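Run:
```python
import numpy as np,h
s=dict(np.load('pics/w10.png.npz'))
f=lambda x,y,z:h.ray(s,205+(x+.5)/4-.5,140+(y+.5)/4-.5,z)[:2]
ang=lambda v:np.degrees(np.arctan2(v[1],v[0]))
a=f(296,347,.13);b=f(354,240,.13);u=(b-a)/np.linalg.norm(b-a)
tip=f(356,203,.128);tail=f(263,398,.128);print('knob',ang(u),ang(tip-tail))
tab=f(415,55,.07)
c=np.mean([f(98,208,.064),f(517,208,.064),f(307,8,.064),f(307,415,.064)],0);rc=(f(166,260,.1)+f(447,260,.1)+0)/2
rc2=(f(306,114,.1)+f(306,402,.1))/2
print(c,rc,rc2,tab,ang(tab-c),np.linalg.norm(tab-c))
for cc in (a,tail,c,rc2): d=tab-cc; print('offset mm',1e3*(u[0]*d[1]-u[1]*d[0]))
print('ring edge angs',ang(f(447,190,.1)-f(447,325,.1))%45,ang(f(362,115,.1)-f(245,115,.1))%45)
```

```text
knob 1.9316510318111477 4.685008936733366
[0.56041299 0.19088617] [0.56033729 0.19112861] [0.55976377 0.19091919] [0.60328313 0.18861924] -3.0269168001485327 0.042930037880853866
offset mm -2.3830372014728787
offset mm -2.92235025519889
offset mm -3.7106725918998493
offset mm -3.765561384485318
ring edge angs 30.856843775618245 28.975764794646572
```

>>> {"name": "send_rows", "arguments": {"increments": [1, 0, 0, 0, 1.2, 1, 0, 0, 0, 2.4, 1, 0, 0, 0, 3.6, 1, 0, 0, 0, 4.83, 1, 0, 0, 0, 4.83, 1, 0, 0, 0, 4.83, 1, 0, 0, 0, 4.83]}}

```text
time: 18.8
tcp_pos: [0.5589, 0.1914, 0.2201]
tool_rot: [3.141, -0.0, -1.57]
force: [0.5, 0.1, 0.7]
opening: 0.0856
```

Run:
```python
from h import *
s=save('wrist','w11.png');print(np.degrees(r.get_state()['tool_rot']))
im=s['pixels'][130:270,205:355,::-1]; a=cv2.resize(im,None,fx=4,fy=4,interpolation=cv2.INTER_CUBIC)
cv2.imwrite('pics/w11z.png',cv2.LUT(a,(255*(np.arange(256)/255)**.5).astype(np.uint8)))
```

```text
[ 1.79991336e+02 -8.45788993e-03 -8.99685512e+01]
```

View pics/w11z.png

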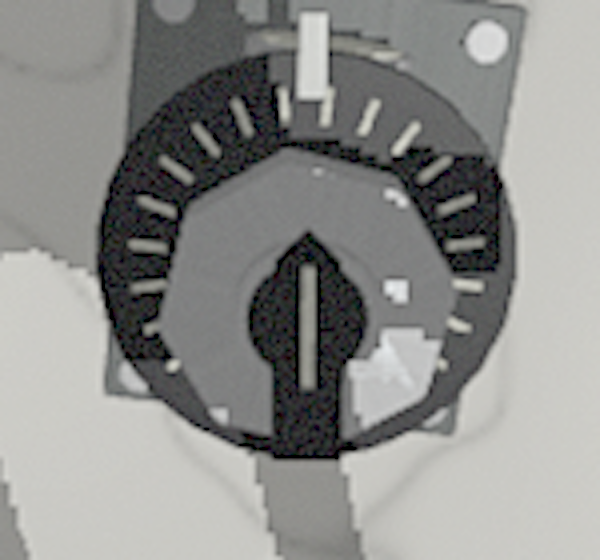

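This symmetric view shows the knob line at column 308 and the tab at 313, so they're about 1.2 mm apart. Handing in.

```bash
python3 -c "
from cell import job
print(job.finish_job())"
```

```text
the job is handed in; nothing more can be done
None
```

The knob's pointed end now faces the set tab and the lock ring is nipped tight. I handed the job in at about 19 s of the 56 s allowed, and `finish_job` gave no verdict.

- **Knob:** I turned it about 54.5° clockwise. In the final straight-on wrist view the tab sits about 1.2 mm off the knob's line. My rougher pixel measurement from another angle gave 2.4 to 3.8 mm. Both are within the 6.5 mm limit.
- **Lock ring:** I turned it about 73° clockwise in total. It ran free for about 53°, then bit between 53.4° and 58.1°, where the torque jumped to 0.32 N m. I took it 15 to 19.5° past the bite.
    - **Torque:** past the bite it rose at about 0.8 N m per rad to 0.51 N m. The last step rose less than expected (0.047 instead of about 0.073 N m), so the ring may have followed by a degree or two less there.
    - **After letting go:** the ring's flats were still lined up with the angle where I left it, to within about 2°.
- **Bench:** the gripper was open and clear of everything, with no contact force. In the last top view none of the loose things in sight looked moved. The arm hid part of the battery and the driver in that view.
- **Not checked:** I didn't measure the washer's movement directly, because it's too small to read. Being tight but not over-tight rests on the angle and the torque.

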